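Hold the spice mill's bayonet lid half way to its lock

ROBOT

A 7-joint arm with a two-finger parallel gripper is mounted at the origin on a cart in front of the work surface, level with it; the furniture and walls round the work are solid. World frame = base frame: x ahead of the robot, y to its left, z up, the work surface at z = 0. Lengths are in mm, angles in rad, forces in N, time in s.
With the tool pointing down it reaches from about 400 to 875 mm from the base axis. Payload 4.4 kg.
Tool frame: the origin (TCP) lies midway between the tips of the shut fingers; the grasp point (between the pads) lies grasp_offset behind it (grasp_offset is the distance from the TCP to the grasp point, in mm); z points along the fingers, y is the line along which they close (so a half turn about z gives the same grasp; the last joint's range is limited). The gripper opens to 85 mm and grips with 20 to 120 N. Pads are 22 mm wide; open, the fingers measure 114 mm over their backs; the gripper's body (76 mm by 85 mm) begins 54 mm behind the grasp point. The pads swing forward as they close: fully open they stand 13 mm farther back than shut.
Start: joints at [-1.347, 0.628, 0.038, 1.517, -0.027, 0.996, -0.02], TCP at [185.72, 622.917, 231.313] pointing down, gripper open.
Joint ranges: [-3.06, 3.06], [-0.37, 2.12], [-1.25, 1.32], [0.18, 2.47], [-1.1, 4.24], [0.23, 1.98], [-2.94, 2.94]. Speed limits (rad/s): [2.57, 2.57, 3.14, 3.14, 3.14, 3.14, 3.14].

INTERFACE

Orientations are given as [roll, pitch, yaw] about the fixed x, y, z axes, in that order (R = Rz(yaw) Ry(pitch) Rx(roll)).
In Python, from cell import * gives the robot as it stands. The module is installed in compiled form; this text tells all that it offers.
- The arm moves only by the shell command python3 -m jog 'ROWS'. ROWS is a JSON object of lists of equal length, an entry for each row: "angular": the turn, a rotation vector about the tool's x, y, z in degrees, a list of three; "travel": the shift along the tool's x, y, z in cm, a list of three; "fingers": the closure, from 0 (fully open) to 1 (shut). In form: {"angular": [[rx, ry, rz], ...], "travel": [[tx, ty, tz], ...], "fingers": [fingers, ...]}. A call has 1 to 5 rows; each row is the pose to reach, as a shift and turn from the pose commanded when the call began, along the tool's axes at that moment; what a row does not reach only later rows make up. A row lasts 1/8 s, in which the tool goes at most 62.5 mm and 10.7 degrees, less where a joint would pass 70% of its speed; a pose out of reach is approached as far as the arm can. A call with a gripper value outside its range is refused whole. The fingers move at their own pace and stop on an object; the grip force is fixed at half the most. Time passes only in rows, so rows that repeat a pose let the fingers close. It gives the time, the measured TCP pose, the force and the opening at its end, in the units of the state.
- read_state(): the state, without advancing time (a new reading comes with each control period).
- get_image(name): name is "scene" or "top"; returns the picture (420x560x3 uint8, red, green, blue); there is no depth.
- camera_model(name): a dict with "mtx" (3x3 intrinsics, pixels), "T" (4x4, takes a point from camera to world coordinates). Camera axes: x right, y down, z forward; pixel columns grow to the right and rows downward; lengths in mm; the calibration is good to about 2 mm. A picture is of the moment at which its call begins. camera_model takes no time and is no camera call.
- finish_job(): hands the job in, once; it reports no verdict.
The state is a dict: "clock": time; "qpos": joint angles; "qd": joint speeds; "tau": joint torques, N m; "eef_pos": TCP position; "tool_rot": TCP orientation; "force": force on the tool from outside, world axes, zero at the start; "torque": the same for the moment, N m; "width": finger opening in mm.
Only numpy, scipy, OpenCV 4.12 (cv2) and the standard library are available. Lean on these libraries where they do the work, as an engineer would, in place of code of your own. Each camera call takes 0.05 s, during which the arm holds its last target. There are 200 camera calls.

TASK

Pick the spice mill's lid (the wide one with the long straight grip bar) from the tray, lower it into the mill's mouth, lugs down through the two slots, until it is fully home, then turn it clockwise only half way to its lock, so that the bar lines up with the two raised ribs on the mill, never so far that the lock catch clicks. A spring would turn it back, so the program finishes while still gripping the lid and holding it there. Leave the other lids and the bowl standing in the tray.

Things in the scene. Friction and masses are not known exactly. Their poses are not given: they have to be found in the camera images.
- mill_lid: The mill's lid, about 120 g: aluminium disc 86 mm across (underside 20, top 26 mm above the origin) with a black straight grip bar on top; below it a round plug 58 mm across with two lugs at +x and -x, reaching 38 mm from the axis, 9 mm wide, 4 to 10 mm above the origin. Origin: centre of the plug's underside, z up; stands upright in the tray. A half turn gives the same lid.
- lid_grip (a point): Middle of the mill lid's grip bar, 41 mm above the lid's origin. The bar is 80 mm long (along the lid's x), 14 mm thick (along y), from 26 to 56 mm above the origin.
- mill: Spice mill, fixed: steel, base 120 mm across, 92 mm at the top, 120 mm high. Origin: centre of its underside, z up. Its mouth has two lug slots, at the mill's +x and -x sides. The lid enters with its bar along the mill's x axis and sits home when its disc rests on the rim (lid origin 100 mm above the mill's origin). The mill is alike after a half turn but for the catch and a black rocker switch at -x.
- mill_mouth (a point): Centre of the mill's mouth at rim height, 120 mm above the mill's origin. Mouth 64 mm across; lip 7 mm thick with the lug track under it (a seated lid's lugs run 3 mm below the lip); the slots are about 17 mm wide and open out to 41 mm from the axis. The seated lid turns only clockwise seen from above (negative yaw): full lock 1.40 rad from the slots, half way 0.70 rad.
- mill_rib (a point): Top of one of the two dark upright ribs on the mill's outer wall that mark half way, 0.70 rad clockwise of the +x slot; the other stands opposite. 4 mm wide, reaching from 46 to 51 mm from the axis, tops 2 mm above the rim.
- mill_ring (a joint): Sprung ring inside the mill, pushed by the lid's lugs: 0 rad at rest, about the lid's turn from the slots less 0.13 rad; it pushes the lid back counterclockwise with 0.03 N m at rest to 0.09 N m at full lock.
- mill_catch (a joint): Sprung lock catch hidden in the mill's track: 0 m at rest, grows as a lug pushes it outward; it clicks at 0.0015 m. A lug begins to push it when the lid is turned about 0.93 rad from the slots; it takes 2 to 4 N outward.
- tray: Shallow open steel tray, fixed, 230 x 230 mm, walls 22 mm high and 3 mm thick, floor 3 mm above the origin (centre of its underside).
- small_lid: A lid of another jar, to be left: like the mill lid but smaller, disc 62 mm across, bar 44 mm long. Origin: centre of its underside. Same heights as the mill lid.
- knob_lid: Another lid to be left: disc 86 mm across with a round black knob 38 mm across, top 56 mm above the origin (centre of its underside).
- sauce_bowl: Black sauce bowl to be left, 76 mm across, 30 mm high, origin at the centre of its underside.
Not all that is in view belongs to the job. What is shaped like the mill_lid but blue is not meant. Leave any red look-alike of the small_lid alone.

How it is judged:
By the outcome, as a careful person would: the job done as asked, in the order asked, and still so for the second after the job is handed in, while the arm keeps its last pose, push and grip.
It also fails if it takes over 43 s, if anything falls off the work surface, if the arm or the gripper's body presses on something with over 40 N, if the wrist force passes 120 N, or if a joint passes its speed limit or range.

## Working session

There is one attempt and no reset: what is moved stays moved. The work goes in short steps, Python scripts to look and compute and a shell command to move; the robot and the scene stay as the last step left them, time stands still between calls to the robot, and variables do not carry over. Pictures are saved under pics/ and viewed, on a budget of 10 in all, crops included, one or two more only if the job needs it, and the job is handed in when it is done.

```bash
mkdir -p pics
python3 - <<'E'
from cell import *
import cv2,numpy as np
s=read_state();print(s)
for n in("scene","top"):
    im=get_image(n);cv2.imwrite(f"pics/{n}0.png",im[...,::-1]);c=camera_model(n);print(n,np.round(c["mtx"],1).tolist(),np.round(c["T"],3).tolist())
E
```

```text
{'clock': 0.0, 'qpos': array([-1.34679443,  0.62933962,  0.03845909,  1.51837103, -0.02699378,
        0.99631721, -0.02001141]), 'qd': array([ 0.00031412,  0.00198722, -0.00044765, -0.00171301, -0.00013115,
       -0.00205822, -0.00060716]), 'tau': array([-1.00498615e-03, -5.63392925e+01,  1.22600745e+00, -1.93447459e+01,
        1.10535248e-02,  1.05641133e-02,  1.24729138e-05]), 'eef_pos': array([185.54857938, 622.29381638, 230.39266579]), 'tool_rot': array([-3.13967638e+00,  4.05053584e-05,  2.85176884e+00]), 'force': array([ 1.16790555,  0.47798488, -0.56623481]), 'torque': array([-0.00348094,  0.00864617,  0.03987489]), 'width': 85.52826208025525}
scene [[539.0, 0.0, 279.3], [0.0, 539.0, 210.1], [0.0, 0.0, 1.0]] [[0.804, -0.363, 0.47, -76.507], [-0.594, -0.505, 0.626, -740.626], [0.01, -0.783, -0.622, 903.48], [0.0, 0.0, 0.0, 1.0]]
top [[389.6, 0.0, 277.6], [0.0, 389.6, 204.2], [0.0, 0.0, 1.0]] [[0.013, -0.985, 0.173, 388.496], [-1.0, -0.011, 0.01, 47.209], [-0.008, -0.173, -0.985, 956.73], [0.0, 0.0, 0.0, 1.0]]
```

View pics/top0.png

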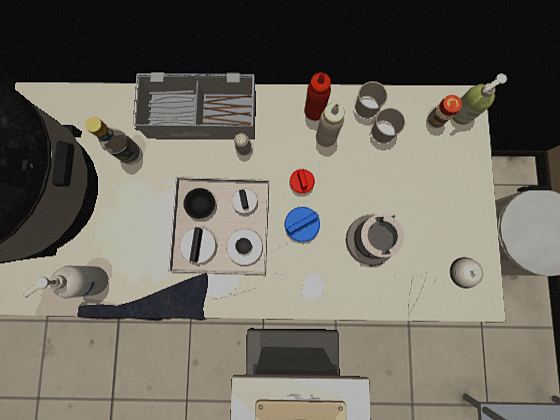

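View pics/scene0.png

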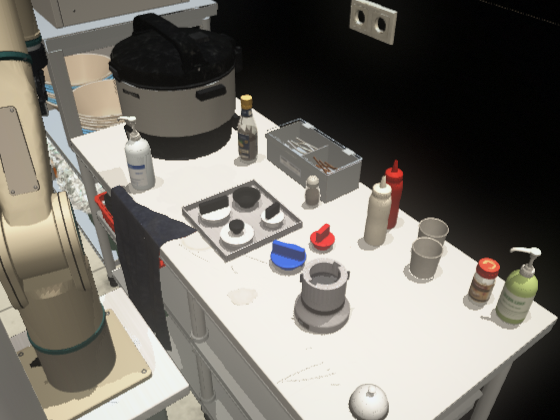

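Candidates for the mill lid in the top view:
- (198,245): white/aluminium disc with a long black bar.
- (302,224): blue look-alike, not meant.
- (245,201): small lid.
- (245,246): knob lid.
- (302,181): red look-alike of the small lid.

I choose (198,245). The mill is at about (380,238). I'll check with close crops.

```bash
cat > h.py <<'E'
import numpy as np,cv2
from cell import *
def ray(n,uv,z):
    c=camera_model(n);T=c["T"];uv=np.atleast_2d(uv).astype(float)
    d=(np.linalg.inv(c["mtx"])@np.c_[uv,np.ones(len(uv))].T).T@T[:3,:3].T
    o=T[:3,3];return o+d*((z-o[2])/d[:,2:])
def pix(n,P):
    c=camera_model(n);T=np.linalg.inv(c["T"]);q=(T[:3,:3]@np.atleast_2d(P).T).T+T[:3,3]
    q=(c["mtx"]@q.T).T;return q[:,:2]/q[:,2:]
E
python3 - <<'E'
from h import *
t=cv2.imread("pics/top0.png");s=cv2.imread("pics/scene0.png")
def crop(im,x,y,w,h):return cv2.resize(im[y:y+h,x:x+w],(400,300),interpolation=cv2.INTER_CUBIC)
a=np.vstack([np.hstack([crop(t,160,215,80,60),crop(t,340,205,80,60)]),np.hstack([crop(s,180,170,120,90),crop(s,280,250,92,69)])])
cv2.imwrite("pics/c1.png",a)
g=cv2.cvtColor(t,cv2.COLOR_BGR2HSV)
# bar: dark comps in lid area
for nm,(x,y,w,h) in dict(tray=(178,180,88,90)).items():
    m=(g[y:y+h,x:x+w,2]<70).astype(np.uint8);n,l,st,ce=cv2.connectedComponentsWithStats(m)
    for i in range(1,n):
        if st[i,4]>25:
            r=cv2.minAreaRect(np.argwhere(l==i)[:,::-1].astype(np.float32)+[x,y]) if 0 else cv2.minAreaRect((np.argwhere(l==i)[:,::-1]+[x,y]).astype(np.float32))
            b=ray("top",cv2.boxPoints(r),59);print(st[i],ce[i]+[x,y],np.round(r[0],1),np.round(b,0)[:,:2].tolist())
E
```

```text
[49  0 39  2 41] [245.92682927 180.53658537] [246.  180.5] [[600.0, 177.0], [603.0, 177.0], [604.0, 87.0], [601.0, 87.0]]
[  6   8  31  31 745] [198.98791946 203.00134228] [199. 203.] [[582.0, 278.0], [583.0, 207.0], [512.0, 204.0], [511.0, 274.0]]
[ 61  10  10  19 111] [243.40540541 198.92792793] [243.5 199. ] [[578.0, 148.0], [581.0, 135.0], [537.0, 125.0], [534.0, 138.0]]
[ 12  48  12  34 261] [195.75095785 244.52873563] [195.8 244.3] [[414.0, 257.0], [490.0, 248.0], [487.0, 230.0], [411.0, 238.0]]
[ 58  58  16  16 192] [243.19270833 245.59895833] [243.1 245.7] [[456.0, 157.0], [471.0, 127.0], [441.0, 111.0], [426.0, 141.0]]
```

View pics/c1.png

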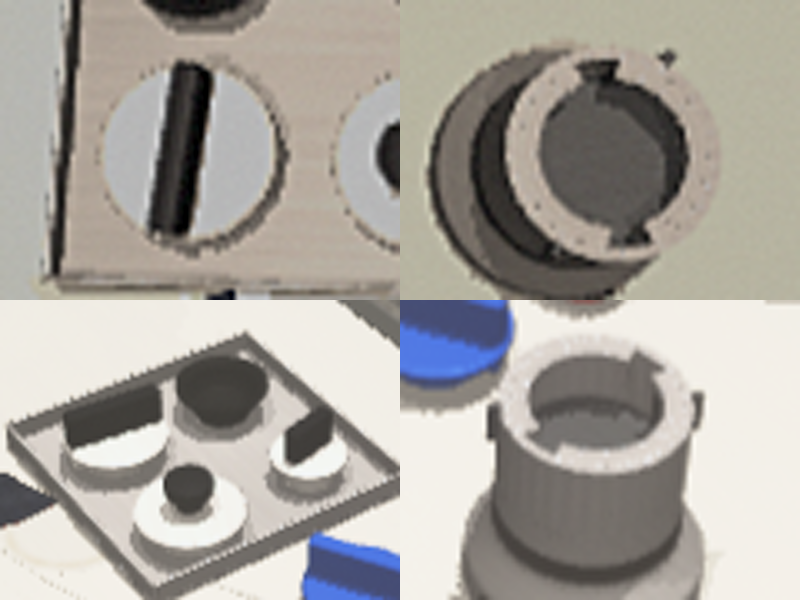

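The crops confirm the choice: the lid at top (198,245) is the natural disc with a long straight bar. The mill's slots are at about (380,219) and (386,252), and a rib is at (394,216), about 40° clockwise of the first slot, as described. Next I'll measure both in the two views.

```bash
cat > m.py <<'E'
from h import *
t=cv2.imread("pics/top0.png");s=cv2.imread("pics/scene0.png")
def circ(P):
    x,y=P[:,0],P[:,1]
    for _ in range(4):
        A=np.c_[x,y,np.ones(len(x))];k=np.linalg.lstsq(A,x*x+y*y,rcond=None)[0]
        c=k[:2]/2;r=np.sqrt(k[2]+c@c);e=abs(np.hypot(x-c[0],y-c[1])-r);g=e<max(1.2,1.5*np.median(e));x,y=x[g],y[g]
    return np.round([*c,r,e.mean(),g.sum()],1)
def big(m):
    n,l,st,_=cv2.connectedComponentsWithStats(m.astype(np.uint8));i=1+np.argmax(st[1:,4]);return (l==i).astype(np.uint8)
def cont(m,o,hull=True):
    c=max(cv2.findContours(m,cv2.RETR_EXTERNAL,cv2.CHAIN_APPROX_NONE)[0],key=len)
    if hull:c=cv2.convexHull(c)
    return c[:,0]+np.array(o)
E
cat > m1.py <<'E'
from m import *
lab=cv2.cvtColor(t,cv2.COLOR_BGR2LAB).astype(int);ls=cv2.cvtColor(s,cv2.COLOR_BGR2LAB).astype(int)
for nm,L,p in [("disc",lab,(188,245)),("disc",lab,(208,245)),("tray",lab,(222,230)),("rim",lab,(364,240)),("rim",lab,(400,240)),("table",lab,(415,215)),("slot",lab,(380,219)),("mouth",lab,(380,235)),("s rim",ls,(280+100*.23,250+80*.23)),("s rim",ls,(280+280*.23,250+110*.23)),("s table",ls,(364,262)),("s mwall",ls,(320,300)),("s disc",ls,(216,218)),("s tray",ls,(260,230))]:
    print(nm,L[int(p[1]),int(p[0])])
E
python3 m1.py
```

```text
disc [189 129 128]
disc [189 128 128]
tray [181 130 136]
rim [184 129 136]
rim [165 131 135]
table [187 126 138]
slot [ 58 129 131]
mouth [ 97 129 130]
s rim [195 129 133]
s rim [222 130 132]
s table [242 128 132]
s mwall [120 129 132]
s disc [245 127 129]
s tray [212 129 132]
```

```bash
cat > m2.py <<'E'
from m import *
lab=cv2.cvtColor(t,cv2.COLOR_BGR2LAB).astype(int);ls=cv2.cvtColor(s,cv2.COLOR_BGR2LAB).astype(int)
def sub(L,o,w,h):return L[o[1]:o[1]+h,o[0]:o[0]+w]
# lid disc (top)
o=(176,222);q=sub(lab,o,44,46)
d=((q[...,2]<132)&(q[...,0]>150)).astype(np.uint8)
d=cv2.morphologyEx(d,cv2.MORPH_OPEN,np.ones((2,2),np.uint8))
pts=np.argwhere(d)[:,::-1]; h=cv2.convexHull(pts.astype(np.int32))[:,0]+np.array(o)
print("disc",circ(ray("top",h,29)), h.min(0),h.max(0))
b=big(q[...,0]<75);bp=np.argwhere(b)[:,::-1]+np.array(o)
r=cv2.minAreaRect(bp.astype(np.float32));B=ray("top",cv2.boxPoints(r),59)[:,:2]
v=np.linalg.svd(ray("top",bp,59)[:,:2]-ray("top",bp,59)[:,:2].mean(0),full_matrices=False)[2][0]
print("bar",ray("top",r[0],59).round(1),"pca yaw",np.degrees(np.arctan2(v[1],v[0])),B.round(0).tolist())
# long edges of bar, left/right per row
for side in(0,1):
    E=[]
    for y in range(h[:,1].min()+5,h[:,1].max()-4):
        xs=bp[bp[:,1]==y][:,0]
        if len(xs):E.append((xs.min()-.5 if side==0 else xs.max()+.5,y))
    for z in(59,29):
        W=ray("top",np.array(E),z)[:,:2];k=np.polyfit(W[:,0],W[:,1],1);print("edge",side,z,"yaw",np.degrees(np.arctan(k[0])).round(1),"y at x=450",np.polyval(k,450).round(1))
# mouth: inner edge and rim
o=(345,205);q=sub(lab,o,66,60)
rim=(q[...,0]>135)&(q[...,1]>=128)
rim=big(rim);cv2.imwrite("pics/_m.png",rim*255)
c=cont(rim,o);print("rim outer",circ(ray("top",c,120)))
hol=cv2.findContours(rim,cv2.RETR_CCOMP,cv2.CHAIN_APPROX_NONE)
for cc,hh in zip(hol[0],hol[1][0]):
    if hh[3]>=0 and len(cc)>40:
        P=ray("top",cc[:,0]+np.array(o),120)[:,:2];k=circ(P);print("hole",k)
        dd=P-k[:2];rr=np.hypot(*dd.T);a=np.degrees(np.arctan2(dd[:,1],dd[:,0]))
        f=rr>35.5;print(sorted(zip(a[f].round(0),rr[f].round(0))))
# scene
o=(285,250);q=sub(ls,o,80,62)
rim=big((q[...,0]>165)&(q[...,0]<233));c=cont(rim,o);print("scene rim",circ(ray("scene",c,120)))
o=(196,192);q=sub(ls,o,36,34);d=(q[...,0]>228);pts=np.argwhere(big(d))[:,::-1];h=cv2.convexHull(pts.astype(np.int32))[:,0]+np.array(o);print("scene disc",circ(ray("scene",h,29)))
P=np.array([[340+ (668-400)/5,205+57/5]]);print("rib top",ray("top",P,122).round(1))
E
python3 m2.py
```

```text
disc [4.483e+02 2.446e+02 3.910e+01 2.000e-01 2.100e+01] [182 231] [214 262]
bar [[449.9 243.4  59. ]] pca yaw 173.88536160902612 [[412.0, 257.0], [491.0, 248.0], [488.0, 230.0], [410.0, 239.0]]
edge 0 59 yaw -6.2 y at x=450 252.8
edge 0 29 yaw -6.2 y at x=450 259.9
edge 1 59 yaw -6.5 y at x=450 234.0
edge 1 29 yaw -6.5 y at x=450 240.4
rim outer [ 4.704e+02 -1.702e+02  4.590e+01  2.000e-01  1.300e+01]
hole [ 4.706e+02 -1.698e+02  3.330e+01  4.000e-01  6.600e+01]
[(np.float64(-180.0), np.float64(42.0)), (np.float64(-177.0), np.float64(42.0)), (np.float64(-174.0), np.float64(43.0)), (np.float64(-171.0), np.float64(43.0)), (np.float64(-168.0), np.float64(43.0)), (np.float64(-165.0), np.float64(42.0)), (np.float64(-162.0), np.float64(42.0)), (np.float64(-159.0), np.float64(43.0)), (np.float64(-157.0), np.float64(39.0)), (np.float64(-156.0), np.float64(37.0)), (np.float64(-156.0), np.float64(42.0)), (np.float64(-8.0), np.float64(37.0)), (np.float64(-7.0), np.float64(40.0)), (np.float64(-4.0), np.float64(42.0)), (np.float64(-1.0), np.float64(41.0)), (np.float64(2.0), np.float64(41.0)), (np.float64(5.0), np.float64(42.0)), (np.float64(8.0), np.float64(42.0)), (np.float64(11.0), np.float64(42.0)), (np.float64(14.0), np.float64(43.0)), (np.float64(16.0), np.float64(43.0)), (np.float64(20.0), np.float64(42.0)), (np.float64(23.0), np.float64(38.0)), (np.float64(24.0), np.float64(36.0)), (np.float64(24.0), np.float64(40.0)), (np.float64(174.0), np.float64(36.0)), (np.float64(174.0), np.float64(38.0)), (np.float64(174.0), np.float64(40.0)), (np.float64(177.0), np.float64(42.0))]
scene rim [ 450.8 -164.5   63.     0.8    4. ]
scene disc [4.487e+02 2.413e+02 4.040e+01 4.000e-01 9.000e+00]
rib top [[ 511.2 -195.   122. ]]
```

```bash
cat > go.py <<'E'
import sys
from h import *
from scipy.spatial.transform import Rotation as R
a=[float(v) for v in sys.argv[1:5]]
s=read_state();T=R.from_euler("xyz",s["tool_rot"]);G=R.from_euler("xyz",[np.pi,0,np.radians(a[3])])
print("pos",s["eef_pos"].round(1),"rpy",np.degrees(s["tool_rot"]).round(1),"w",round(s["width"],1),"F",s["force"].round(1),"t",s["clock"])
print("travel cm",(T.inv().apply(np.array(a[:3])-s["eef_pos"])/10).round(2),"ang",np.degrees((T.inv()*G).as_rotvec()).round(1))
E
python3 - <<'E'
from h import *
print("grasp_offset",grasp_offset)
print("soap base",ray("scene",[[142,188]],0).round(0),"top z180?",[ray("scene",[[130,118]],z).round(0).tolist() for z in(150,200)],[ray("top",[[38,285]],z).round(0).tolist() for z in(150,200)])
print("pot lid", [ray("scene",[[175,40]],z).round(0).tolist() for z in(200,300)],[ray("top",[[95,190]],z).round(0).tolist() for z in(100,200,300)],ray("top",[[62,155]],200))
print("bottle",[ray("top",[[97,127]],z).round(0).tolist() for z in(150,200)])
E
python3 go.py 449.5 246 200 173.7
```

```text
grasp_offset 18.700000000000003
soap base [[351. 478.  -0.]] top z180? [[[399.0, 607.0, 150.0]], [[367.0, 517.0, 200.0]]] [[[357.0, 542.0, 150.0]], [[359.0, 511.0, 200.0]]]
pot lid [[[725.0, 943.0, 200.0]], [[611.0, 703.0, 300.0]]] [[[567.0, 468.0, 100.0]], [[546.0, 419.0, 200.0]], [[525.0, 370.0, 300.0]]] [[617.55702597 492.94691896 200.        ]]
bottle [[[697.0, 452.0, 150.0]], [[678.0, 427.0, 200.0]]]
pos [185.6 622.4 230.5] rpy [-179.9    0.   163.4] w 85.5 F [ 0.3 -0.2  0.2] t 0.1
travel cm [-36.05 -28.52   3.1 ] ang [ -0.1  -0.  -10.3]
```

```bash
python3 -m jog '{"angular":[[0,0,-2],[0,0,-4],[0,0,-6],[0,0,-8],[0,0,-10.3]],"travel":[[-2.5,-4,-2],[-5,-8,-4],[-7.5,-12,-5],[-10,-16,-5],[-14,-18.5,-5]],"fingers":[0,0,0,0,0]}'; python3 go.py 449.5 246 110 173.7;python3 go.py 449.5 246 34 173.7
```

```text
clock: 0.72
eef_pos: [266.2, 403.8, 281.4]
tool_rot: [-3.141, -0.001, 3.035]
force: [1.3, 0.7, 0.2]
width: 85.7
pos [266.2 403.8 281.4] rpy [-180.    -0.   173.9] w 85.7 F [1.3 0.7 0.2] t 0.725
travel cm [-19.92 -13.73  17.13] ang [-0.  -0.   0.2]
pos [266.2 403.8 281.4] rpy [-180.    -0.   173.9] w 85.7 F [1.3 0.7 0.2] t 0.725
travel cm [-19.92 -13.73  24.73] ang [-0.  -0.   0.2]
```

```bash
python3 -m jog '{"angular":[[0,0,0],[0,0,0],[0,0,0.2],[0,0,0.2],[0,0,0.2]],"travel":[[-5,-3.5,2],[-10,-7,6],[-15,-10.5,10],[-19.9,-13.7,14],[-19.9,-13.7,17]],"fingers":[0,0,0,0,0]}'; python3 -m jog '{"angular":[[0,0,0],[0,0,0]],"travel":[[0,0,0],[0,0,0]],"fingers":[0,0]}' ; python3 go.py 449.5 246 34 173.7
python3 - <<'E'
from h import *
a=get_image("top")[215:275,160:240];b=get_image("scene")[150:240,150:270]
r=lambda i:cv2.resize(i,(400,300),interpolation=cv2.INTER_CUBIC)
cv2.imwrite("pics/c2.png",np.hstack([r(a),r(b)])[...,::-1])
E
```

```text
clock: 1.35
eef_pos: [452.9, 245.4, 110.6]
tool_rot: [3.141, 0.003, 3.024]
force: [-0.1, 0.8, 0.4]
width: 85.4
clock: 1.6
eef_pos: [449.2, 248.6, 111.8]
tool_rot: [3.141, -0.0, 3.029]
force: [-0.8, 0.3, 0.4]
width: 85.3
pos [449.2 248.6 111.8] rpy [180.   -0.  173.6] w 85.3 F [-0.8  0.3  0.4] t 1.6
travel cm [-0.06 -0.26  7.78] ang [ 0.  -0.  -0.1]
```

View pics/c2.png

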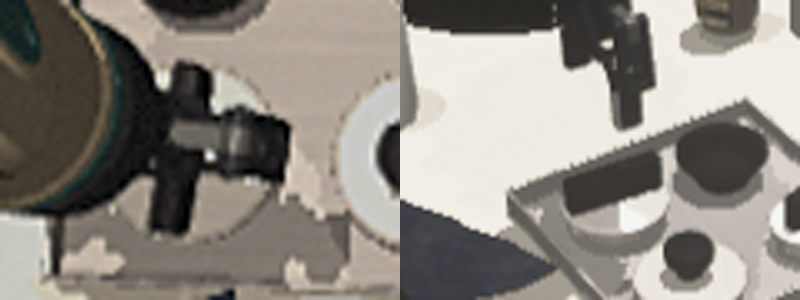

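The gripper straddles the bar at its middle (crop (190,145)), with the knob lid clear of the right finger. I'll descend and grip.

```bash
python3 -m jog '{"angular":[[0,0,0],[0,0,0],[0,0,0],[0,0,0],[0,0,0]],"travel":[[-0.05,-0.25,3],[-0.05,-0.25,5.5],[-0.05,-0.25,7.3],[-0.05,-0.25,7.8],[-0.05,-0.25,7.8]],"fingers":[0,0,0,0,0]}'; python3 -m jog '{"angular":[[0,0,0],[0,0,0],[0,0,0],[0,0,0],[0,0,0]],"travel":[[0,0,0],[0,0,0],[0,0,0],[0,0,0],[0,0,0]],"fingers":[0.3,0.6,1,1,1]}'; python3 -m jog '{"angular":[[0,0,0],[0,0,0],[0,0,0]],"travel":[[0,0,0],[0,0,0],[0,0,0]],"fingers":[1,1,1]}'; python3 go.py 449.5 246 180 173.7
```

```text
clock: 2.33
eef_pos: [450.1, 246.1, 34.3]
tool_rot: [3.14, 0.001, 3.029]
force: [-0.6, 1.1, 0.2]
width: 85.4
clock: 2.95
eef_pos: [450.2, 245.2, 33.6]
tool_rot: [3.141, 0.0, 3.028]
force: [-0.8, -0.4, 4.3]
width: 12.9
clock: 3.32
eef_pos: [450.2, 245.2, 33.6]
tool_rot: [3.141, 0.0, 3.028]
force: [-0.7, 0.2, 5.2]
width: 13.2
pos [450.2 245.2  33.6] rpy [180.    0.  173.5] w 13.2 F [-0.7  0.2  5.2] t 3.325
travel cm [  0.08   0.08 -14.64] ang [ 0.   0.  -0.2]
```

```bash
python3 -m jog '{"angular":[[0,0,0],[0,0,0],[0,0,0],[0,0,0],[0,0,0]],"travel":[[0,0,-2],[0,0,-6],[0,0,-11],[0,0,-16],[0,0,-16]],"fingers":[1,1,1,1,1]}'; python3 go.py 470.5 -170 190 188.4
```

```text
clock: 3.95
eef_pos: [452.1, 246.2, 196.5]
tool_rot: [3.137, 0.006, 3.028]
force: [0.6, 0.4, -2.2]
width: 12.6
pos [452.1 246.2 196.5] rpy [179.7   0.3 173.5] w 12.6 F [ 0.6  0.4 -2.2] t 3.95
travel cm [ -6.55 -41.14   0.5 ] ang [  0.2   0.4 -14.9]
```

```bash
python3 -m jog '{"angular":[[0,0,-1.5],[0,0,-3],[0,0,-4.5],[0,0,-6],[0,0,-7.5]],"travel":[[-0.4,-3,0],[-1.1,-7.5,0],[-1.9,-12,0],[-2.7,-16.5,0],[-3.4,-21,0]],"fingers":[1,1,1,1,1]}'; python3 go.py 470.5 -170 190 188.4
```

```text
clock: 4.58
eef_pos: [458.9, 31.0, 191.9]
tool_rot: [-3.141, -0.003, -3.123]
force: [0.7, -0.2, -1.3]
width: 13.0
pos [458.9  31.  191.9] rpy [-180.    -0.2 -178.9] w 13.0 F [ 0.7 -0.2 -1.3] t 4.575
travel cm [ -0.79 -20.12   0.2 ] ang [-0.  -0.2 -7.3]
```

```bash
python3 -m jog '{"angular":[[0,0,-1.5],[0,0,-3],[0,0,-5],[0,0,-6.5],[0,0,-7.3]],"travel":[[-0.2,-5,0],[-0.4,-10,0],[-0.6,-15,0],[-0.7,-18.5,0],[-0.8,-20.1,0]],"fingers":[1,1,1,1,1]}'; python3 -m jog '{"angular":[[0,0,0],[0,0,0],[0,0,0]],"travel":[[0,0,0],[0,0,0],[0,0,0]],"fingers":[1,1,1]}'; python3 go.py 470.5 -170 155 188.4
python3 - <<'E'
from h import *
for n in("top","scene"):cv2.imwrite(f"pics/{n}3.png",get_image(n)[...,::-1])
a=cv2.imread("pics/top3.png")[195:270,330:430];b=cv2.imread("pics/scene3.png")[195:315,240:400]
r=lambda i:cv2.resize(i,(400,300),interpolation=cv2.INTER_CUBIC)
cv2.imwrite("pics/c3.png",np.hstack([r(a),r(b)]))
E
```

```text
clock: 5.2
eef_pos: [470.0, -170.7, 191.7]
tool_rot: [3.141, -0.003, -3.0]
force: [-0.8, 0.6, -1.6]
width: 12.7
clock: 5.58
eef_pos: [471.3, -166.8, 193.0]
tool_rot: [3.141, -0.001, -2.995]
force: [-0.1, -0.7, -0.7]
width: 13.1
pos [ 471.3 -166.8  193. ] rpy [ 179.9   -0.  -171.6] w 13.1 F [-0.1 -0.7 -0.7] t 5.575
travel cm [ 0.13 -0.3   3.8 ] ang [ 0.1 -0.   0. ]
```

View pics/c3.png

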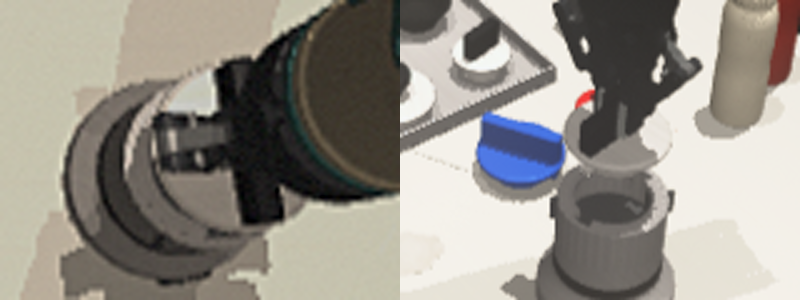

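The lid hangs level, with its bar at crop (250,140), above the mill. I'll check the lid's centre and yaw in the grip, and cross-check the mill's centre from the scene view.

Run:
```python
from m import *
P=np.array([[330+224/4,195+62/4],[330+251/4,195+59/4],[330+283/4,195+219/4],[330+248/4,195+226/4]])
W=ray("top",P,218.4)[:,:2];print(W.round(1),W.mean(0).round(1))
d=W[1]-W[2];e=W[0]-W[3];print(np.degrees(np.arctan2(d[1],d[0])),np.degrees(np.arctan2(e[1],e[0])))
# scene: mill rim ellipse, from dark/bright gradients
g=cv2.cvtColor(s,cv2.COLOR_BGR2LAB).astype(int)
o=(290,252);q=g[o[1]:320,o[0]:362];L=q[...,0]
rim=big((L>150)&(L<236));c=cont(rim,o,False)
W=ray("scene",c,120)[:,:2];r=np.hypot(*(W-[470.5,-170]).T);a=np.degrees(np.arctan2(*(W-[470.5,-170]).T[::-1]))
k=(abs(r-46)<7);print("scene outer",k.sum(),circ(W[k]))
hol=cv2.findContours(rim,cv2.RETR_CCOMP,cv2.CHAIN_APPROX_NONE)
for cc,hh in zip(hol[0],hol[1][0]):
    if hh[3]>=0 and len(cc)>30:print("scene hole",circ(ray("scene",cc[:,0]+np.array(o),120)[:,:2]))
M=lambda r,z,c:np.c_[c[0]+r*np.cos(A),c[1]+r*np.sin(A),np.full(72,z)]
A=np.linspace(0,2*np.pi,72)
v=cv2.resize(cv2.imread("pics/scene0.png")[250:319,280:372],None,fx=4,fy=4,interpolation=cv2.INTER_CUBIC)
for rr in(46,32):
    p=((pix("scene",M(rr,120,(470.5,-170)))-[280,250]+.5)*4).astype(int)
    cv2.polylines(v,[p],True,(0,0,255),1)
t4=cv2.resize(t[205:265,340:420],(400,276),interpolation=cv2.INTER_CUBIC)
for rr in(46,32):
    p=((pix("top",M(rr,120,(470.5,-170)))-[340,205]+.5)*[5,4.6]).astype(int);cv2.polylines(t4,[p],True,(0,0,255),1)
cv2.imwrite("pics/c4.png",np.hstack([v,t4]))
```

```text
[[ 508.2 -153. ]
 [ 509.9 -165.9]
 [ 433.8 -178. ]
 [ 430.3 -161.5]] [ 470.6 -164.6]
9.037085382829043 6.226120300622873
scene outer 139 [ 468.8 -171.2   45.5    0.5   78. ]
scene hole [ 469.1 -170.8   32.6    0.5   60. ]
```

View pics/c4.png

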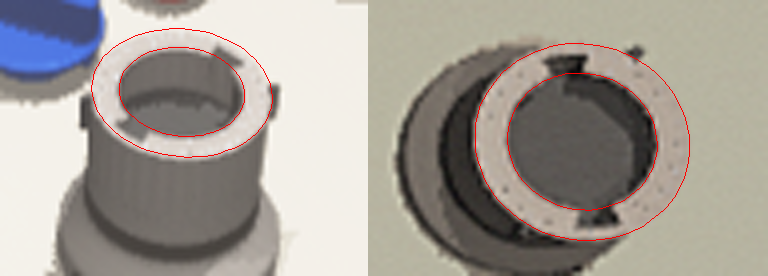

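The two views agree on the mill's centre to about 2 mm: (469.7, -170.6). The projected circles fit the rim in both (picture centres (182,92) and (582,142)). I'll lower in steps to that mean centre.

```bash
python3 -m jog '{"angular":[[0,0,0],[0,0,0],[0,0,0],[0,0,0],[0,0,0]],"travel":[[0.1,-0.35,1],[0.13,-0.38,2.5],[0.13,-0.38,3.7],[0.13,-0.38,3.7],[0.13,-0.38,3.7]],"fingers":[1,1,1,1,1]}'; python3 go.py 470 -170.5 131 188.4
```

```text
clock: 6.3
eef_pos: [470.9, -172.3, 156.4]
tool_rot: [-3.142, 0.0, -2.997]
force: [0.1, -0.2, -0.4]
width: 12.7
pos [ 470.9 -172.3  156.4] rpy [-180.     0.  -171.7] w 12.7 F [ 0.1 -0.2 -0.4] t 6.3
travel cm [0.07 0.19 2.54] ang [-0.   0.  -0.1]
```

```bash
python3 -m jog '{"angular":[[0,0,0],[0,0,0],[0,0,0]],"travel":[[0.05,0.1,0],[0.05,0.1,0],[0.05,0.1,0]],"fingers":[1,1,1]}'; python3 -m jog '{"angular":[[0,0,0]],"travel":[[0,0,0]],"fingers":[1]}'; python3 go.py 470 -170.5 131 188.4
```

```text
clock: 6.68
eef_pos: [470.2, -171.3, 156.5]
tool_rot: [-3.141, 0.0, -2.997]
force: [-0.0, 0.3, -0.8]
width: 13.1
clock: 6.8
eef_pos: [470.1, -171.3, 156.4]
tool_rot: [-3.142, 0.0, -2.997]
force: [0.6, 0.5, -1.1]
width: 12.9
pos [ 470.1 -171.3  156.4] rpy [-180.     0.  -171.7] w 12.9 F [ 0.6  0.5 -1.1] t 6.8
travel cm [0.   0.08 2.54] ang [-0.   0.  -0.1]
```

Settled and within 1 mm of target. I'll lower gently through the slots and watch the force.

```bash
python3 -m jog '{"angular":[[0,0,0],[0,0,0],[0,0,0],[0,0,0],[0,0,0]],"travel":[[0,0.05,0.4],[0,0.05,0.8],[0,0.05,1.2],[0,0.05,1.4],[0,0.05,1.4]],"fingers":[1,1,1,1,1]}'; python3 go.py 470 -170.5 131 188.4
```

```text
clock: 7.42
eef_pos: [469.9, -170.8, 142.1]
tool_rot: [3.141, -0.0, -2.997]
force: [-0.2, -0.8, 0.4]
width: 13.1
pos [ 469.9 -170.8  142.1] rpy [ 180.    -0.  -171.7] w 13.1 F [-0.2 -0.8  0.4] t 7.425
travel cm [-0.02  0.02  1.11] ang [ 0.  -0.  -0.1]
```

```bash
python3 -m jog '{"angular":[[0,0,0],[0,0,0],[0,0,0],[0,0,0],[0,0,0]],"travel":[[0,0,0.4],[0,0,0.7],[0,0,0.9],[0,0,1.05],[0,0,1.05]],"fingers":[1,1,1,1,1]}'; python3 -m jog '{"angular":[[0,0,0],[0,0,0]],"travel":[[0,0,0.1],[0,0,0.1]],"fingers":[1,1]}';python3 go.py 470 -170.5 130 188.4
```

```text
clock: 8.05
eef_pos: [469.9, -170.8, 131.7]
tool_rot: [3.142, -0.0, -2.997]
force: [0.4, -0.7, -1.7]
width: 13.1
clock: 8.3
eef_pos: [470.0, -170.8, 130.8]
tool_rot: [3.142, -0.0, -2.997]
force: [0.9, -0.0, -0.1]
width: 13.4
pos [ 470.  -170.8  130.8] rpy [ 180.    -0.  -171.7] w 13.4 F [ 0.9 -0.  -0.1] t 8.3
travel cm [-0.01  0.03  0.08] ang [ 0.  -0.  -0.1]
```

No contact yet, so I'll go down in 1 mm steps until the force rises.

```bash
for i in 1; do :; done; python3 -m jog '{"angular":[[0,0,0],[0,0,0]],"travel":[[0,0,0.1],[0,0,0.1]],"fingers":[1,1]}'; python3 -m jog '{"angular":[[0,0,0],[0,0,0]],"travel":[[0,0,0.1],[0,0,0.1]],"fingers":[1,1]}'
```

```text
clock: 8.55
eef_pos: [470.1, -170.8, 130.6]
tool_rot: [-3.141, 0.0, -2.997]
force: [-2.5, 1.1, 7.3]
width: 12.9
clock: 8.8
eef_pos: [470.1, -170.8, 130.6]
tool_rot: [-3.141, 0.001, -2.997]
force: [-4.4, 0.7, 16.9]
width: 12.9
```

The lid seats at TCP z = 130.6, exactly the predicted height (lid origin 100). I'll ease the push and start the clockwise turn, which is +rz in the tool frame.

```bash
python3 -m jog '{"angular":[[0,0,0],[0,0,4],[0,0,8],[0,0,12],[0,0,16]],"travel":[[0,0,-0.1],[0,0,-0.1],[0,0,-0.1],[0,0,-0.1],[0,0,-0.1]],"fingers":[1,1,1,1,1]}'; python3 go.py 470 -170.6 130.6 148.3;python3 -c "
from cell import *
print(read_state()['torque'])"
```

```text
clock: 9.43
eef_pos: [470.7, -170.4, 130.6]
tool_rot: [3.141, 0.001, 3.006]
force: [-0.6, 0.8, 7.4]
width: 12.7
pos [ 470.7 -170.4  130.6] rpy [1.800e+02 1.000e-01 1.722e+02] w 12.7 F [-0.6  0.8  7.4] t 9.425
travel cm [ 0.07 -0.03  0.  ] ang [ 0.   0.1 23.9]
[0.37005282 0.17266746 0.16981486]
```

```bash
python3 -m jog '{"angular":[[0,0,4],[0,0,8],[0,0,12],[0,0,16],[0,0,20]],"travel":[[0.05,0,0],[0.05,0,0],[0.05,0,0],[0.05,0,0],[0.05,0,0]],"fingers":[1,1,1,1,1]}'; python3 -m jog '{"angular":[[0,0,3],[0,0,3.9],[0,0,3.9]],"travel":[[0,0,0],[0,0,0],[0,0,0]],"fingers":[1,1,1]}'; python3 go.py 470 -170.6 130.6 148.3
python3 - <<'E'
from h import *
print(read_state()['torque'])
for n in("top","scene"):cv2.imwrite(f"pics/{n}5.png",get_image(n)[...,::-1])
a=cv2.imread("pics/top5.png")[200:275,340:440];b=cv2.imread("pics/scene5.png")[225:300,270:370]
r=lambda i:cv2.resize(i,(400,300),interpolation=cv2.INTER_CUBIC)
cv2.imwrite("pics/c5.png",np.hstack([r(a),r(b)]))
E
```

```text
clock: 10.05
eef_pos: [470.8, -170.3, 130.6]
tool_rot: [3.14, 0.002, 2.657]
force: [0.6, 1.6, 5.2]
width: 12.8
clock: 10.42
eef_pos: [470.9, -170.3, 130.6]
tool_rot: [3.14, 0.002, 2.591]
force: [1.2, 2.1, 6.0]
width: 13.1
pos [ 470.9 -170.3  130.6] rpy [1.799e+02 1.000e-01 1.485e+02] w 13.1 F [1.2 2.1 6. ] t 10.425
travel cm [ 0.07 -0.07  0.  ] ang [0.1 0.1 0.2]
[0.3333527  0.00103707 0.03500605]
```

View pics/c5.png

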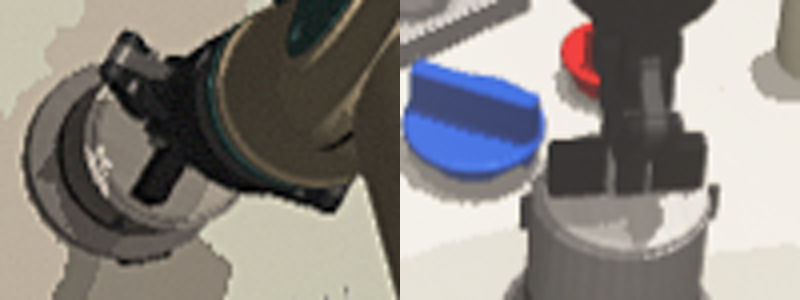

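The scene view shows the lid flush on the rim, with the bar's ends at crop (552,195) and (704,190), between the ribs at (525,205) and (714,195). I'll compare the directions numerically.

Run:
```python
from h import *
f=lambda x,y:[270+(x-400)/4,225+y/4]
for nm,p,z in[("ribs tops",[f(525,196),f(714,186)],122),("bar base front",[f(552,195),f(704,191)],126),("bar top front",[f(550,143),f(706,135)],156)]:
    W=ray("scene",p,z)[:,:2];d=W[1]-W[0];print(nm,W.round(1).tolist(),np.hypot(*d).round(1),np.degrees(np.arctan2(d[1],d[0])).round(1))
# rib pixels in scene0 predicted for mill yaw 8.4, +-1.5
s=cv2.imread("pics/scene0.png")
v=cv2.resize(s[250:320,285:369],(672,560),interpolation=cv2.INTER_NEAREST)
for y,c in((-31.7,(0,0,255)),):
  for k in(0,180):
    a=np.radians(y+k)
    for dy in(-2,2):
      P=[[469.7+r*np.cos(a)-dy*np.sin(a),-170.6+r*np.sin(a)+dy*np.cos(a),122] for r in(46,51)]
      q=((pix("scene",P)-[285,250]+.5)*8).astype(int);cv2.line(v,tuple(map(int,q[0])),tuple(map(int,q[1])),c,1)
t=cv2.resize(cv2.imread("pics/scene5.png")[262:283,300:352],(520,210),interpolation=cv2.INTER_NEAREST)
cv2.imwrite("pics/c6.png",v)
```

```text
ribs tops [[426.7, -147.0], [509.4, -198.0]] 97.2 -31.7
bar base front [[435.6, -157.5], [499.9, -200.5]] 77.3 -33.8
bar top front [[437.9, -151.1], [504.9, -192.5]] 78.8 -31.7
```

View pics/c6.png

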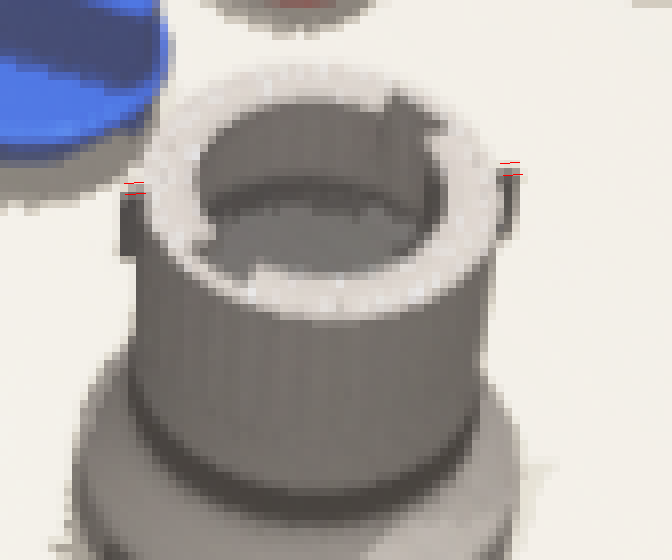

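Rib line -31.7°, bar -31.7° (from its top edge), tool -31.5°, so it is half way. I'll hold, then check stability and the tray.

```bash
python3 -m jog '{"angular":[[0,0,0.2],[0,0,0.2],[0,0,0.2],[0,0,0.2],[0,0,0.2]],"travel":[[0.05,0,0],[0.05,0,0],[0.05,0,0],[0.05,0,0],[0.05,0,0]],"fingers":[1,1,1,1,1]}'; python3 -m jog '{"angular":[[0,0,0],[0,0,0],[0,0,0],[0,0,0],[0,0,0]],"travel":[[0,0,0],[0,0,0],[0,0,0],[0,0,0],[0,0,0]],"fingers":[1,1,1,1,1]}'; python3 go.py 470 -170.6 130.6 148.3
python3 - <<'E'
from h import *
print(read_state()['torque'])
cv2.imwrite("pics/scene7.png",get_image("scene")[...,::-1])
E
```

```text
clock: 11.15
eef_pos: [470.9, -170.4, 130.6]
tool_rot: [3.14, 0.003, 2.587]
force: [2.1, 1.6, 6.5]
width: 12.9
clock: 11.78
eef_pos: [470.9, -170.4, 130.6]
tool_rot: [3.14, 0.003, 2.587]
force: [2.0, 1.7, 6.1]
width: 13.0
pos [ 470.9 -170.4  130.6] rpy [179.9   0.2 148.3] w 13.0 F [2.  1.7 6.1] t 11.775
travel cm [ 0.06 -0.07  0.  ] ang [ 0.1  0.2 -0. ]
[ 0.30493607 -0.23261693  0.16172471]
```

View pics/scene7.png

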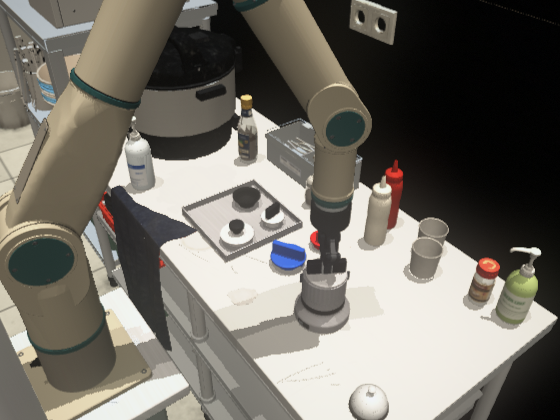

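The small lid (272,213), knob lid (237,232) and bowl (246,197) still stand in the tray. The mill lid is on the mill at (325,270), still gripped, and the readings are steady. I'm handing in.

```bash
python3 -c "
from cell import *
print(finish_job())"
```

```text
the job is handed in; nothing more can be done
None
```

I put the mill lid fully home in the mill, turned it half way clockwise, and handed the job in at about 12 s with the arm still gripping it.

- **Seating:** contact came at TCP height 130.6 mm, exactly the height predicted for the lid at home. The push peaked at about 17 N. After I eased off, it held at about 6 N downward.
- **Turn:** the lid went 40° clockwise (0.70 rad), well short of where a lug reaches the catch (about 0.93 rad). In the camera view the ribs lie at -31.7° and the bar's top edge at -31.7°, and the tool yaw settled at -31.7°. Pose and force stayed steady over a 0.6 s hold.
- **Tray:** the last picture shows the small lid, knob lid and bowl still standing in the tray, and the blue and red look-alikes were not touched.

Two checks did not fully agree. The bar's lower edge read -33.8°, but the end points there are only good to about a pixel. The TCP stands about 1 mm from the measured mill centre, which is within the calibration error. I could not read the ring or catch joints directly; that the catch did not click follows from the turn angle.

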